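Mix a bottle of touch-up paint on the press-to-run mixer

ROBOT

A 6-joint arm with a two-finger parallel gripper is mounted at the origin on the work surface. World frame = base frame: x ahead of the robot, y to its left, z up, the work surface at z = 0. Lengths are in m, angles in degrees, forces in N, time in s.
With the tool pointing down it reaches from about 0.35 to 0.875 m from the base axis. Payload 4.2 kg.
Tool frame: the origin (TCP) lies midway between the tips of the shut fingers; the grasp point (between the pads) lies 19 mm behind it; y points along the fingers, x is the direction in which the jaws open and shut, and the axes are right-handed (so a half turn about y gives the same grasp; the last joint's range is limited). The gripper opens to 87 mm and grips with 3 to 60 N. Pads are 19 mm wide; open, the fingers measure 117 mm over their backs; the gripper's body (75 mm by 190 mm) begins 51 mm behind the grasp point.
Start: joints at [-53.48, 22.042, 0.453, 0, -68.411, -14.817], TCP at [0.231, -0.581, 0.19] pointing down, gripper open.
Joint ranges: [-179.83, 179.83], [-69.29, 118.12], [-61.27, 80.66], [-181.25, 117.63], [-171.15, -9.14], [-177.46, 177.46]. Speed limits (degrees/s): [159.86, 159.86, 180, 180, 180, 180].

INTERFACE

Orientations are given as a 3x3 rotation matrix whose columns are the frame's x, y, z axes.
In Python, from station import * gives the robot as it stands.
- The arm moves only by the tool jog_arm, never from a script. Its argument "series" is a list of rows, each a list of 3 entries, a list of its own where there are three numbers: the shift along the tool's x, y, z in m, then the turn, a rotation vector about the tool's x, y, z in degrees, then the finger opening in m, from 0 to 0.087. A call has 1 to 10 rows; each row shifts and turns the commanded pose from where the row before left it, along the tool's axes as they then stand; what a row does not reach is not made up. A row lasts 1/8 s, in which the tool goes at most 62.5 mm and 10.7 degrees, less where a joint would pass 70% of its speed; a pose out of reach is approached as far as the arm can. A call is refused whole if a number of a shift passes 0.0625 or a number of a turn 10.7, either way. A call with a gripper value outside its range is refused whole. The fingers move at their own pace and stop on an object; the grip force is fixed at half the most. Time passes only in rows, so rows that do not move let the fingers close. It gives the time, the measured TCP pose, the force and the opening at its end, in the units of the state.
- sense(): the state, without advancing time (a new reading comes with each control period).
- capture(name): name is "scene" or "top" or "wrist"; returns the picture (400x640x3 uint8, red, green, blue); there is no depth.
- camera_info(name): a dict with "fx", "fy", "cx", "cy" (pixels), "rvec" (rotation vector, rad) and "tvec" (3), from world to camera coordinates, as OpenCV has them. Camera axes: x right, y down, z forward; pixel columns grow to the right and rows downward; lengths in m; the calibration is good to about 2 mm. The wrist camera is an equidistant fisheye: a pixel r from the principal point sees the ray r / f radians off the axis. A picture is of the moment at which its call begins: read the wrist's pose just before it. camera_info takes no time and is no camera call; for the wrist camera it gives the pose at the moment of the call.
- finish_job(): hands the job in, once; it reports no verdict.
The state is a dict: "time_s": time; "joints": joint angles; "joint_velocities": joint speeds; "effort": joint torques, N m; "tcp_pos": TCP position; "ee_rot": TCP orientation; "wrist_force": force on the tool from outside, world axes, zero at the start; "moment": the same for the moment, N m; "gripper_width": opening from 0.0 (shut) to 1.0 (fully open).
Only numpy, scipy, OpenCV 4.12 (cv2) and the standard library are available. Lean on these libraries where they do the work, as an engineer would, in place of code of your own. Each camera call takes 0.05 s, during which the arm holds its last target. There are 200 camera calls.

TASK

Pick up the tall aluminium paint bottle and press it, upright, down onto the middle of the mixer's sprung rubber pad until the pad is fully down, and hold it there for two seconds. Then stand the bottle upright on the floor of the shallow steel tray, in the clear part beside the brush, setting it down without dropping it, and let go. Leave the other things on the bench and the brush where they are.

Things in the scene. Friction and masses are not known exactly. Their poses are not given: they have to be found in the camera images.
- tall_bottle: The tall closed paint bottle, bare aluminium, round: straight body 54 mm in diameter up to 112 mm, short cone shoulder to 122 mm, black screw cap 28 mm in diameter from 122 to 140 mm (the top). About 0.26 kg. Origin at the centre of its underside, z up through the cap. It starts standing on the bench beside the short bottle and the tin, in any of three places.
- short_bottle: A short bottle of the same make and diameter (54 mm), body 54 mm high, 82 mm to the top of its black cap. Not to be used. Origin at the centre of its underside.
- tin: A squat round white and grey tin with steel rims and a flat lid, 72 mm in diameter, 68 mm high. Not to be used. Origin at the centre of its underside.
- mixer: The mixer: a heavy fixed grey box on rubber feet, 150 mm (its x) by 130 mm (its y), flat top at 74 mm, with a small black dial and switch on its -x side. It carries the sprung pad at the centre of its top. Origin at the centre of its underside, z up.
- pad_top (a point): Centre of the upper face of the mixer's round flat black rubber pad, 80 mm in diameter, 100 mm above the bench when up and 88 mm when fully down. Moves with the pad. Its z axis points up.
- pad (a joint): How far the pad is pressed down, in m: 0 up, 0.012 fully down against its stop. It springs back; about 6 N starts it and 12 N in all, the bottle's weight included, holds it fully down.
- tray: The shallow open steel tray, fixed on the bench, 210 mm (its x) by 150 mm (its y), rim 18 mm high, walls 4 mm, inner floor 4 mm above the bench. Origin at the centre of its underside. The brush lies inside along its -y side; the +y part is clear, so the tray's point x 0, y 25 mm is a good place for the bottle.
- brush: A flat paint brush, 170 mm long, wooden handle, lying in the tray along the tray's x near its -y wall. To be left there. Origin near the middle of its underside.
- wrench: A steel open-ended wrench, 190 mm long, lying on the bench at the left. To be left there.
- offcut: A strip of pale wood, 200 by 45 by 22 mm, lying flat on the bench beyond the mixer. To be left there. Origin at the centre of its underside.
Mind the look-alikes: they are no part of the job. Leave any blue or turquoise look-alike of the tall_bottle alone.

How it is judged:
By the outcome, as a careful person would: the job done as asked, in the order asked, and still so for the second after the job is handed in, with the robot touching nothing.
It also fails if it takes over 58 s, if anything falls off the work surface, if the arm or the gripper's body presses on something with over 40 N, if the wrist force passes 120 N, or if a joint passes its speed limit or range.

## Working session

There is one attempt and no reset: what is moved stays moved. The work goes in short steps, Python scripts to look and compute and a tool call to move; the robot and the scene stay as the last step left them, time stands still between calls to the robot, and variables do not carry over. Pictures are saved under pics/ and viewed, about 8 in all and at most 12, crops included, and the job is handed in when it is done.

Besides the shell and the picture viewer there is one more tool, called after ">>>" as name(argument=value, ...) on one line, values as JSON. jog_arm: Moves the arm, as the interface text tells. Its arguments: {"type":"object","properties":{"series":{"type":"array","items":{"type":"array"}}},"required":["series"]}

```bash
mkdir -p pics
python3 - <<'E'
from station import *
import cv2
for n in("scene","top"):
    cv2.imwrite(f"pics/{n}0.png",capture(n)[:,:,::-1]); print(n,camera_info(n))
s=sense();print(s)
E
```

```text
scene {'fx': 477.18544916241166, 'fy': 477.18544916241166, 'cx': 323.94068789937296, 'cy': 198.73456245256847, 'rvec': array([ 1.86385012,  1.74678921, -0.64267395]), 'tvec': array([-0.04748589, -0.38215046,  1.98827584])}
top {'fx': 513.8459557872485, 'fy': 513.8459557872485, 'cx': 316.4674854168563, 'cy': 194.5266905293217, 'rvec': array([ 2.1472812 , -2.18713406,  0.10352931]), 'tvec': array([0.01313354, 0.55722162, 1.38463752])}
{'time_s': 0.1, 'joints': array([-5.34778288e+01,  2.20841056e+01,  3.88553173e-01, -2.43591663e-02,
       -6.84117983e+01, -1.48155417e+01]), 'joint_velocities': array([ 0.0081166 , -0.1439216 ,  0.21584043,  0.06809565,  0.02786875,
       -0.05015563]), 'effort': array([-2.50456151e-04, -3.91689777e+01,  1.87935251e+01,  4.23190400e+00,
        1.34861155e-02, -6.89722378e-05]), 'tcp_pos': array([ 0.23093682, -0.58012643,  0.1888017 ]), 'ee_rot': array([[-3.69707817e-01, -7.97344564e-04, -9.29147725e-01],
       [ 9.29146099e-01,  1.74093929e-03, -3.69708664e-01],
       [ 1.91237498e-03, -9.99998167e-01,  9.72107258e-05]]), 'wrist_force': array([-0.2155302, -0.2718921,  0.0048215]), 'moment': array([-0.00130887, -0.01778429, -0.03585   ]), 'gripper_width': 0.9998174190438885}
```

View pics/scene0.png

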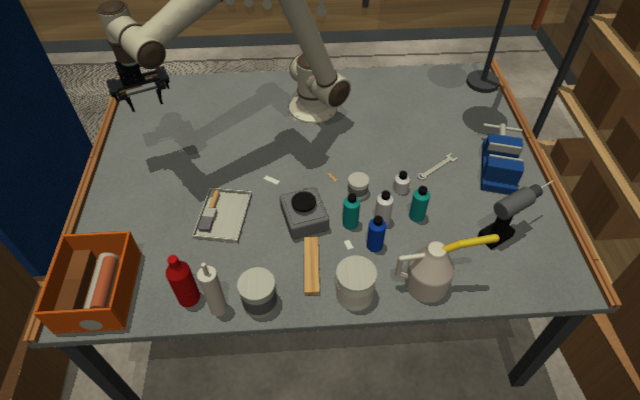

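View pics/top0.png

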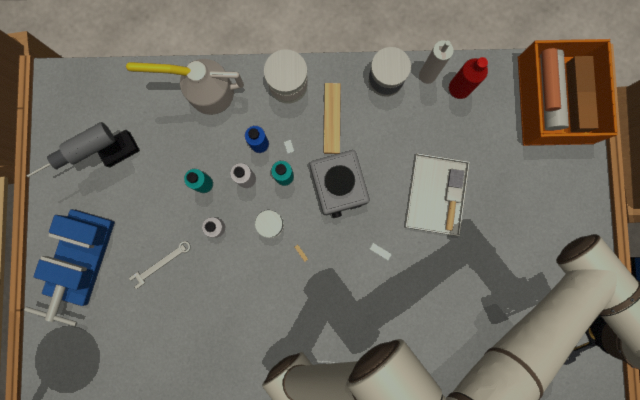

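The tall aluminium bottle is at top (241,172) and scene (385,205), with teal and blue look-alikes around it. The mixer pad is at top (340,181) and the tray at top (437,195). The short bottle is at top (213,227) and the tin at top (268,224).

```bash
cat > h.py <<'E'
import numpy as np, cv2
from station import *
def pix(n,P):
    c=camera_info(n);K=np.array([[c['fx'],0,c['cx']],[0,c['fy'],c['cy']],[0,0,1]])
    return cv2.projectPoints(np.float64(P).reshape(-1,3),c['rvec'],c['tvec'],K,None)[0].reshape(-1,2)
def ray(n,u,v):
    c=camera_info(n);R=cv2.Rodrigues(c['rvec'])[0]
    d=R.T@np.array([(u-c['cx'])/c['fx'],(v-c['cy'])/c['fy'],1]);o=-R.T@c['tvec'];return o,d/np.linalg.norm(d)
def plane(n,u,v,z):
    o,d=ray(n,u,v);return o+d*(z-o[2])/d[2]
def tri(a,b):
    (o,d),(p,e)=ray("top",*a),ray("scene",*b)
    s=np.linalg.lstsq(np.c_[d,-e],p-o,rcond=None)[0];A,B=o+s[0]*d,p+s[1]*e
    return (A+B)/2,np.linalg.norm(A-B)
E
python3 - <<'E'
from h import *
t=cv2.imread("pics/top0.png");s=cv2.imread("pics/scene0.png")
a=cv2.resize(t[120:250,175:480],None,fx=2.6,fy=2.6,interpolation=cv2.INTER_CUBIC)
b=cv2.resize(s[165:265,190:440],None,fx=2.6,fy=2.6,interpolation=cv2.INTER_CUBIC)
b=cv2.copyMakeBorder(b,0,0,0,a.shape[1]-b.shape[1],cv2.BORDER_CONSTANT)
cv2.imwrite("pics/crop.png",np.vstack([a,b])); print(a.shape)
print("bottle base approx",plane("top",241,172,.14))
# dark blobs
g=t.max(2); m=(g<45).astype(np.uint8)
n,l,st,c=cv2.connectedComponentsWithStats(m[120:250,175:480])
for i in range(1,n):
    if st[i,4]>25: print("top dark",c[i]+[175,120],st[i,2:])
g=s.max(2); m=(g<45).astype(np.uint8)
n,l,st,c=cv2.connectedComponentsWithStats(m[165:265,190:440])
for i in range(1,n):
    if st[i,4]>15: print("scene dark",c[i]+[190,165],st[i,2:])
m=((t.min(2)>150)).astype(np.uint8);n,l,st,c=cv2.connectedComponentsWithStats(m[120:250,395:480])
for i in range(1,n):
    if st[i,4]>100: print("tray",c[i]+[395,120],st[i])
E
```

```text
(338, 793, 3)
bottle base approx [0.6072411  0.19332252 0.14      ]
top dark [253.29487179 133.57692308] [10 10 78]
top dark [280.35897436 169.17948718] [10 11 78]
top dark [339.19791667 180.08779762] [ 29  29 672]
top dark [238.77464789 171.92957746] [10  9 71]
top dark [191.89411765 177.30588235] [11 10 85]
top dark [336.10869565 214.04347826] [ 9  7 46]
top dark [209.828125 226.390625] [ 9  9 64]
scene dark [402.77083333 174.75      ] [ 8  8 48]
scene dark [422.34482759 190.15517241] [ 8  9 58]
scene dark [303.32745592 201.83375315] [ 24  21 397]
scene dark [385.44067797 194.96610169] [ 8  9 59]
scene dark [351.66666667 197.46376812] [ 9 10 69]
scene dark [377.57352941 220.38235294] [ 8 10 68]
tray [429.48912614 194.12060103] [  11   37   60   76 2529]
tray [454.15972222 194.20833333] [ 53  68  13  13 144]
```

View pics/crop.png

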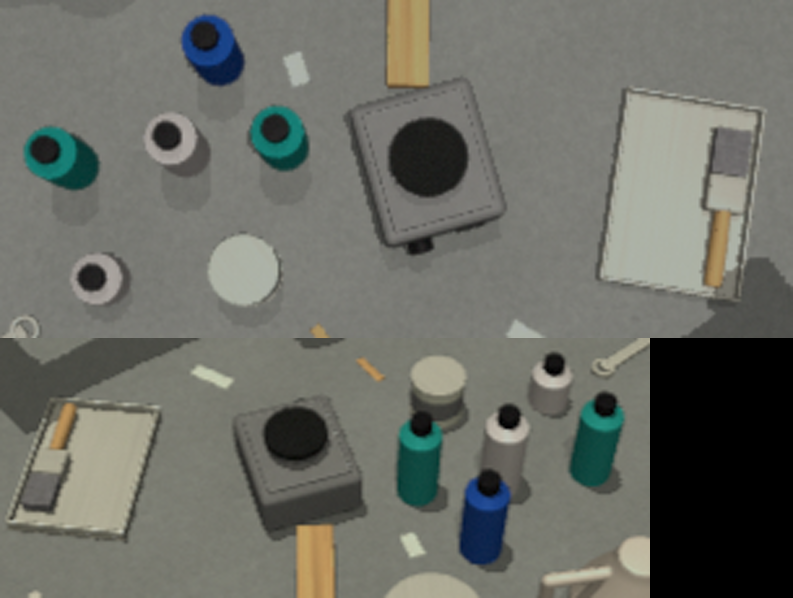

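Run:
```python
from h import *
np.set_printoptions(precision=4,suppress=True)
for nm,a,b in [("tall",(238.8,171.9),(385.4,195)),("short",(209.8,226.4),(402.8,174.75)),("teal1",(280.4,169.2),(351.7,197.5)),("blue",(253.3,133.6),(377.6,220.4)),("pad",(339.2,180.1),(303.3,201.8))]: print(nm,*tri(a,b))
for n,u,v in (("top",238.8,171.9),("scene",385.4,195)): print(n,"tall@.136",plane(n,u,v,.136))
for n,u,v in (("top",339.2,180.1),("scene",303.3,201.8)): print(n,"pad@.1",plane(n,u,v,.1))
q=np.array([[627,90],[763,108],[738,299],[600,280]])/2.6+[175,120]
C=np.array([plane("top",*p,.018) for p in q]);c=C.mean(0)
print(C,c,[np.linalg.norm(C[i]-C[i-1]) for i in range(4)])
ex=(C[0]+C[1]-C[2]-C[3]);ex[2]=0;ex/=np.linalg.norm(ex);ey=np.array([-ex[1],ex[0],0]);print(ex,"place",c+.025*ey)
tin=np.array([244,270])/2.6+[175,120];print("tin",plane("top",*tin,.068))
print("off",plane("top",*(np.array([408,85])/2.6+[175,120]),.022))
```

```text
tall [0.6094 0.2017 0.1284] 0.0019484325495164494
short [0.4734 0.2879 0.0711] 0.0016477463922848713
teal1 [0.6141 0.0946 0.13  ] 0.001658266164111105
blue [0.7086 0.1635 0.1288] 0.0013519036734686504
pad [ 0.5882 -0.0574  0.0901] 0.0010945598025196136
top tall@.136 [0.6082 0.1995 0.136 ]
scene tall@.136 [0.6158 0.201  0.136 ]
top pad@.1 [ 0.5869 -0.0576  0.1   ]
scene pad@.1 [ 0.5965 -0.0568  0.1   ]
[[ 0.665  -0.2769  0.018 ]
 [ 0.6427 -0.4215  0.018 ]
 [ 0.4395 -0.3855  0.018 ]
 [ 0.4622 -0.2408  0.018 ]] [ 0.5524 -0.3312  0.018 ] [np.float64(0.20598591366455354), np.float64(0.14629907429681518), np.float64(0.2063410568799904), np.float64(0.14644654219268705)]
[ 0.9846 -0.1751  0.    ] place [ 0.5567 -0.3066  0.018 ]
tin [0.4774 0.1307 0.068 ]
off [ 0.6742 -0.0422  0.022 ]
```

>>> jog_arm(series=[[[0.029,-0.0015,-0.032],[0,0,0],0.087],[[0.029,-0.0015,-0.032],[0,0,0],0.087],[[0.029,-0.0015,-0.032],[0,0,0],0.087],[[0.029,-0.0015,-0.032],[0,0,0],0.087],[[0.029,-0.0015,-0.032],[0,0,0],0.087],[[0.029,-0.0015,-0.032],[0,0,0],0.087],[[0.029,-0.0015,-0.032],[0,0,0],0.087],[[0.029,-0.0015,-0.032],[0,0,0],0.087],[[0.029,-0.0015,-0.032],[0,0,0],0.087],[[0.029,-0.0015,-0.032],[0,0,0],0.087]])

```text
time_s: 1.35
tcp_pos: [0.4214, -0.1915, 0.2046]
ee_rot: [[-0.37, -0.0, -0.929], [0.929, 0.0, -0.37], [0.0, -1.0, 0.0]]
wrist_force: [0.7, 0.2, 0.2]
gripper_width: 1.003
```

>>> jog_arm(series=[[[0.029,-0.0015,-0.032],[0,0,0],0.087],[[0.029,-0.0015,-0.032],[0,0,0],0.087],[[0.029,-0.0015,-0.032],[0,0,0],0.087],[[0.029,-0.0015,-0.032],[0,0,0],0.087],[[0.029,-0.0015,-0.032],[0,0,0],0.087],[[0.029,-0.0015,-0.032],[0,0,0],0.087],[[0.029,-0.0015,-0.032],[0,0,0],0.087],[[0.029,-0.0015,-0.032],[0,0,0],0.087],[[0.029,-0.0015,-0.032],[0,0,0],0.087],[[0.029,-0.0015,-0.032],[0,0,0],0.087]])

```text
time_s: 2.6
tcp_pos: [0.6115, 0.1961, 0.2192]
ee_rot: [[-0.37, -0.001, -0.929], [0.929, -0.0, -0.37], [-0.0, -1.0, 0.001]]
wrist_force: [0.2, -0.6, -0.5]
gripper_width: 0.997
```

>>> jog_arm(series=[[[0,0,0],[0,-10.6,0],0.087],[[0,0,0],[0,-10.6,0],0.087],[[0,0,0],[0,-10.6,0],0.087],[[0,0,0],[0,-10.6,0],0.087],[[0,0,0],[0,-10.6,0],0.087],[[0,0,0],[0,-10.6,0],0.087],[[0,0,0],[0,-10.6,0],0.087],[[0,0,0],[0,-10.6,0],0.087],[[0,0,0],[0,-10.6,0],0.087],[[0,0,0],[0,-10.6,0],0.087]])

```text
time_s: 3.85
tcp_pos: [0.6109, 0.1948, 0.219]
ee_rot: [[-0.787, -0.001, 0.616], [-0.616, -0.0, -0.787], [0.001, -1.0, -0.0]]
wrist_force: [0.3, 0.2, -0.0]
gripper_width: 0.998
```

Run:
```python
from h import *
np.set_printoptions(precision=4,suppress=True)
s=sense();print(s['time_s'],s['tcp_pos'],s['ee_rot'],s['joints']);c=camera_info("wrist");print(c,-cv2.Rodrigues(c['rvec'])[0].T@c['tvec'])
cv2.imwrite("pics/w1.png",capture("wrist")[:,:,::-1])
```

```text
3.85 [0.6109 0.1948 0.219 ] [[-0.7875 -0.0013  0.6163]
 [-0.6163 -0.0005 -0.7875]
 [ 0.0013 -1.     -0.0004]] [ 32.1037  22.7153   5.7136  -0.0178 -73.0778   5.9492]
{'fx': 309.70691628693146, 'fy': 309.70691628693146, 'cx': 319.1896435333632, 'cy': 194.2844401789817, 'rvec': array([-0.9891,  2.8672,  0.3776]), 'tvec': array([0.6017, 0.1769, 0.4761])} [0.6551 0.1394 0.4141]
```

View pics/w1.png

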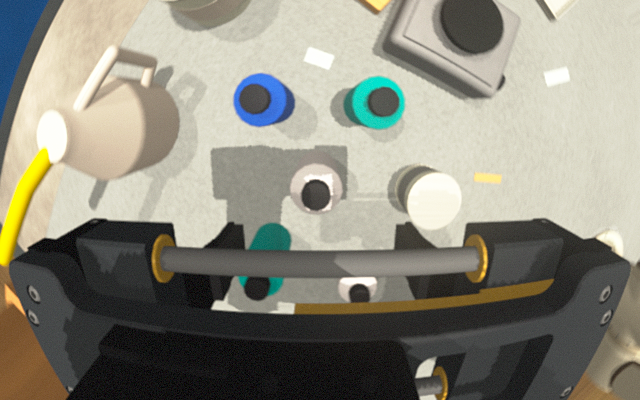

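The wrist view shows the tall bottle's cap at about (316,195), between the blue and teal look-alikes, with the open fingers clear of everything. The pad is at about (472,24).

```bash
cat >> h.py <<'E'
def wplane(c,u,v,z):
    R=cv2.Rodrigues(c['rvec'])[0];K=np.array([[c['fx'],0,c['cx']],[0,c['fy'],c['cy']],[0,0,1]])
    p=cv2.fisheye.undistortPoints(np.float64([[[u,v]]]),K,np.zeros(4))[0,0]
    d=R.T@np.array([*p,1]);o=-R.T@c['tvec'];return o+d*(z-o[2])/d[2]
def blobs(im,thr,box,amin):
    x0,y0,x1,y1=box;m=(im.max(2)<thr).astype(np.uint8)[y0:y1,x0:x1]
    n,l,st,c=cv2.connectedComponentsWithStats(m)
    return [(c[i]+[x0,y0],st[i,2:]) for i in range(1,n) if st[i,4]>amin]
E
python3 - <<'E'
from h import *
np.set_printoptions(precision=4,suppress=True)
im=cv2.imread("pics/w1.png");c=camera_info("wrist")
for box,z in (((290,165,345,220),.138),((430,0,515,56),.1),((360,80,405,125),.138),((235,75,275,120),.138)):
    for p,s in blobs(im,70,box,60): print(p,s,wplane(c,*p,z))
E
```

```text
[309.8319 194.75  ] [ 26  29 232] [0.616  0.2035 0.138 ]
[468.3364  21.0862] [  61   53 1079] [ 0.5967 -0.0489  0.1   ]
```

Run:
```python
from h import *
np.set_printoptions(precision=4,suppress=True)
im=cv2.imread("pics/w1.png");c=camera_info("wrist")
print(im[180:210:5,316],im[10:40:8,470])
for box,z in (((300,176,333,213),.138),((430,0,515,56),.1),((360,80,405,125),.138)):
  for t in (80,90,100):
    for p,s in blobs(im,t,box,100): print(t,p,s,wplane(c,*p,z))
```

```text
[[56 59 62]
 [71 77 82]
 [72 73 81]
 [70 73 77]
 [66 66 74]
 [66 73 73]] [[61 65 66]
 [62 68 73]
 [59 64 71]
 [64 68 71]]
80 [314.3953 195.91  ] [ 27  30 511] [0.612  0.2017 0.138 ]
90 [315.2071 194.6426] [ 28  30 652] [0.6121 0.2003 0.138 ]
100 [315.3489 194.6797] [ 28  30 665] [0.612  0.2002 0.138 ]
80 [471.3125  23.8749] [  62   54 2710] [ 0.5922 -0.049   0.1   ]
90 [471.3572  24.0384] [  63   54 2760] [ 0.592  -0.0489  0.1   ]
100 [471.3046  24.1489] [  63   54 2800] [ 0.592  -0.0487  0.1   ]
90 [383.0094 101.8327] [ 30  28 532] [0.6177 0.0956 0.138 ]
100 [382.6984 101.6825] [ 31  28 693] [0.618  0.0956 0.138 ]
```

>>> jog_arm(series=[[[-0.0034,0,-0.0043],[0,0,0],0.087],[[0,0.025,0],[0,0,0],0.087],[[0,0.025,0],[0,0,0],0.087],[[0,0.025,0],[0,0,0],0.087],[[0,0.02,0],[0,0,0],0.087],[[0,0.02,0],[0,0,0],0.087],[[0,0.015,0],[0,0,0],0.087],[[0,0.009,0],[0,0,0],0.087],[[0,0,0],[0,0,0],0.087]])

```text
time_s: 5.03
tcp_pos: [0.6111, 0.2003, 0.0802]
ee_rot: [[-0.792, -0.001, 0.611], [-0.611, -0.001, -0.792], [0.001, -1.0, -0.0]]
wrist_force: [0.7, 0.9, -0.1]
gripper_width: 1.003
```

>>> jog_arm(series=[[[0,0,0],[0,0,0],0.05],[[0,0,0],[0,0,0],0.03],[[0,0,0],[0,0,0],0.03],[[0,0,0],[0,0,0],0.03],[[0,0,0],[0,0,0],0.03],[[0,0,0],[0,0,0],0.03],[[0,0,0],[0,0,0],0.03]])

```text
time_s: 5.9
tcp_pos: [0.614, 0.2008, 0.0861]
ee_rot: [[-0.79, 0.007, 0.613], [-0.613, 0.001, -0.79], [-0.006, -1.0, 0.004]]
wrist_force: [-4.0, -1.4, 17.2]
gripper_width: 0.372
```

Run:
```python
from h import *
s=sense();print(s['gripper_width'],s['wrist_force'],s['tcp_pos'])
a=capture("wrist")[:,:,::-1]; b=capture("scene")[:,:,::-1]
b=cv2.resize(b[90:260,290:480],None,fx=2.3,fy=2.3)
a=a[120:400,150:500]
h=max(a.shape[0],b.shape[0])
P=lambda i:cv2.copyMakeBorder(i,0,h-i.shape[0],0,0,cv2.BORDER_CONSTANT)
cv2.imwrite("pics/g1.png",np.hstack([P(a),P(b)]))
```

```text
0.3723021343767013 [-3.97963819 -1.36121128 17.22957827] [0.61403922 0.20075238 0.0861138 ]
```

View pics/g1.png

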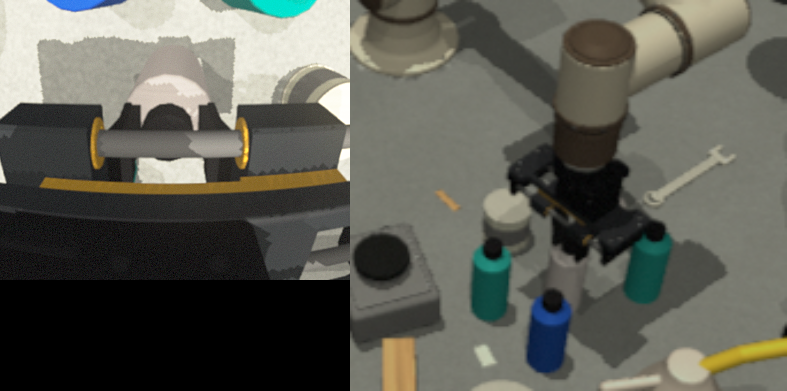

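The wrist view shows the jaws closed to about 32 mm around the bottle's neck, with the cap between the fingers and the body showing beyond it, perhaps leaning. I'll check for tilt by marking the expected upright bottle in the pictures.

Run:
```python
from h import *
a=capture("wrist")[:,:,::-1].copy(); b=capture("scene")[:,:,::-1].copy();t=capture("top")[:,:,::-1].copy()
an=np.linspace(0,2*np.pi,40)
def ring(x,y,r,z): return np.c_[x+r*np.cos(an),y+r*np.sin(an),0*an+z]
c=camera_info("wrist");K=np.array([[c['fx'],0,c['cx']],[0,c['fy'],c['cy']],[0,0,1]])
def wp(P): return cv2.fisheye.projectPoints(P.reshape(-1,1,3),c['rvec'].reshape(3,1),c['tvec'].reshape(3,1),K,np.zeros(4))[0].reshape(-1,2)
def crop(im,f,x0,y0,x1,y1,k):
    o=cv2.resize(im[y0:y1,x0:x1],None,fx=k,fy=k,interpolation=cv2.INTER_CUBIC)
    for r,z,col in((.027,0,(0,0,255)),(.027,.112,(0,255,0)),(.014,.14,(0,255,255))):
        cv2.polylines(o,[np.int32((f(ring(.611,.2,r,z))-[x0,y0]+.5)*k)],True,col,1)
    return o
A=crop(a,wp,230,100,430,300,2)
B=crop(b,lambda P:pix("scene",P),345,170,425,260,4.4)[:400]
T=crop(t,lambda P:pix("top",P),200,130,290,220,4.4)
h=400;P=lambda i:cv2.copyMakeBorder(i,0,h-i.shape[0],0,0,cv2.BORDER_CONSTANT)
cv2.imwrite("pics/g2.png",cv2.resize(np.hstack([P(A),P(B)]),None,fx=1,fy=1)[:, :800])
```

```text
Traceback (most recent call last):
cv2.error: OpenCV(4.12.0) /io/opencv/modules/calib3d/src/fisheye.cpp:83: error: (-215:Assertion failed) _tvec.getMat().isContinuous() && _rvec.getMat().isContinuous() in function 'projectPoints'
```

```bash
cat > ov.py <<'E'
from h import *
import sys
an=np.linspace(0,2*np.pi,40)
def ring(x,y,r,z): return np.c_[x+r*np.cos(an),y+r*np.sin(an),0*an+z]
def wp(P):
    c=camera_info("wrist");K=np.array([[c['fx'],0,c['cx']],[0,c['fy'],c['cy']],[0,0,1]])
    return cv2.fisheye.projectPoints(P.reshape(-1,1,3),np.array(c['rvec']).copy().reshape(1,1,3),np.array(c['tvec']).copy().reshape(1,1,3),K,np.zeros(4))[0].reshape(-1,2)
def crop(n,x0,y0,x1,y1,k,rings):
    f=wp if n=="wrist" else lambda P:pix(n,P)
    im=capture(n)[:,:,::-1].copy()
    o=cv2.resize(im[y0:y1,x0:x1],None,fx=k,fy=k,interpolation=cv2.INTER_CUBIC)
    for (x,y,r,z),col in zip(rings,[(0,0,255),(0,255,0),(0,255,255)]*2):
        cv2.polylines(o,[np.int32((f(ring(x,y,r,z))-[x0,y0]+.5)*k)],True,col,1)
    return cv2.resize(o,(400,int(o.shape[0]*400/o.shape[1])))
def side(name,*im):
    h=max(i.shape[0] for i in im)
    cv2.imwrite(name,np.hstack([cv2.copyMakeBorder(i,0,h-i.shape[0],0,0,cv2.BORDER_CONSTANT) for i in im]))
E
python3 - <<'E'
from ov import *
r=[(.611,.2,.027,0),(.611,.2,.027,.112),(.611,.2,.014,.14)]
side("pics/g2.png",crop("wrist",230,100,430,300,2,r),crop("scene",345,170,425,260,5,r))
E
```

```text
(no output)
```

View pics/g2.png

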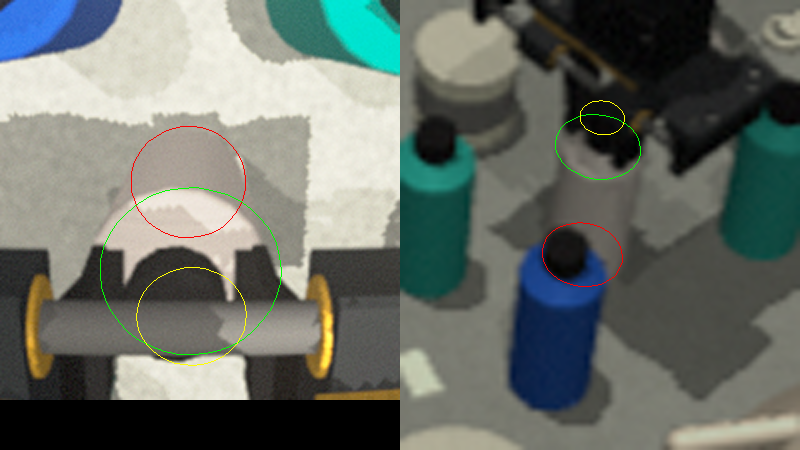

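The base ring matches, so the bottle is upright and in place, but the fingers sit around the shoulder and neck. I'll project the nominal finger tips to see where the real tips are.

Run:
```python
from ov import *
s=sense();p=np.array(s['tcp_pos']);R=np.array(s['ee_rot'])
r=[]
for k in(0,-.019,-.051-.019):
    for sg in(-1,1): 
        q=p+R@[sg*.0162,k,0]; r.append((*q[:2],.002,q[2]))
r=[r[0],r[2],r[4],r[1],r[3],r[5]]
side("pics/g3.png",crop("wrist",230,100,430,300,2,r),crop("scene",365,170,425,230,6,r))
print(s['effort'],s['moment'])
```

```text
[ 2.29684054e-01 -3.22339475e+01  1.28322735e+01  1.99270159e+00
  1.19741231e+00  2.89540814e-02] [-0.4714443   1.24309293 -0.0144862 ]
```

View pics/g3.png

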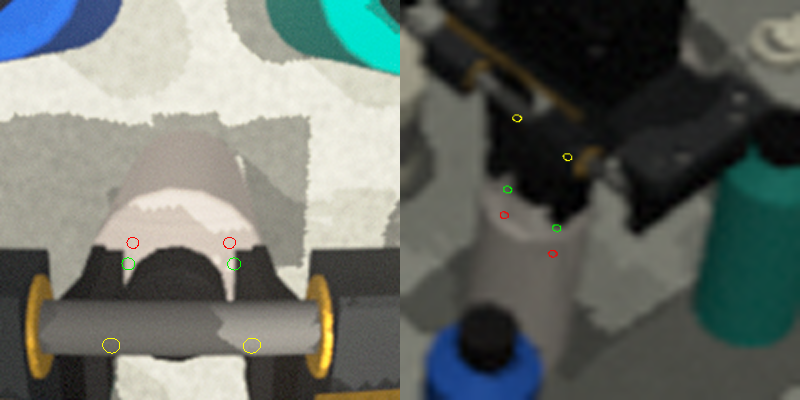

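Run:
```python
from h import *
np.set_printoptions(precision=4,suppress=True)
c=camera_info("wrist");s=sense();p=np.array(s['tcp_pos']);R=np.array(s['ee_rot'])
for z in(.085,.1,.11,.12,.13,.14):
    a,b=[R.T@(wplane(c,u,224,z)-p) for u in(291,347)];print(z,a,b,"sep",a[0]-b[0])
for z in(.112,.138): print("cap",R.T@(wplane(c,319,248,z)-p))
```

```text
0.085 [-0.0197  0.0017 -0.0029] [ 0.0183  0.0014 -0.0027] sep -0.0380015011703161
0.1 [-0.0183 -0.0133  0.0028] [ 0.0168 -0.0136  0.0029] sep -0.03510649794649863
0.11 [-0.0173 -0.0233  0.0065] [ 0.0159 -0.0235  0.0066] sep -0.03317649579728689
0.12 [-0.0163 -0.0333  0.0102] [ 0.0149 -0.0335  0.0103] sep -0.03124649364807522
0.13 [-0.0153 -0.0433  0.014 ] [ 0.014  -0.0435  0.0141] sep -0.02931649149886349
0.14 [-0.0143 -0.0533  0.0177] [ 0.0131 -0.0535  0.0178] sep -0.027386489349651745
cap [-0.0007 -0.0255 -0.0081]
cap [-0.0006 -0.0514  0.004 ]
```

>>> jog_arm(series=[[[0,-0.003,0],[0,0,0],0.03],[[0,-0.003,0],[0,0,0],0.03],[[0,0,0],[0,0,0],0.045],[[0,0,0],[0,0,0],0.087],[[0,0,0],[0,0,0],0.087],[[0,0,0],[0,0,0],0.087],[[0,0,0],[0,0,0],0.087]])

```text
time_s: 7.22
tcp_pos: [0.6113, 0.2004, 0.0865]
ee_rot: [[-0.791, -0.0, 0.612], [-0.612, -0.0, -0.791], [0.0, -1.0, -0.0]]
wrist_force: [0.2, 0.1, -0.4]
gripper_width: 0.83
```

Run:
```python
from ov import *
s=sense();p=np.array(s['tcp_pos']);R=np.array(s['ee_rot']);print(p,s['gripper_width'],s['wrist_force'])
r=[]
for k in(0,-.019,-.038):
    for sg in(-1,1): 
        q=p+R@[sg*.0435,k,.0095]; r.append((*q[:2],.002,q[2]))
r=[r[0],r[2],r[4],r[1],r[3],r[5]]
side("pics/g4.png",crop("wrist",200,100,450,350,2,r),crop("scene",345,150,425,230,5,r))
```

```text
[0.61129147 0.20037069 0.08654961] 0.8295834317739721 [ 0.21413541  0.05449695 -0.39512022]
```

View pics/g4.png

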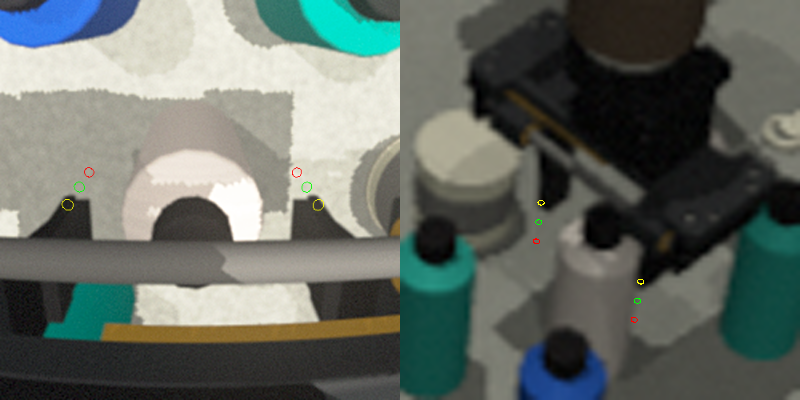

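The bottle is still upright. The actual finger tips are about 33 to 38 mm above the reported TCP: they appear at the third marker, at about (80,200) and (305,200) in the left crop. The shoulder contact gave the same offset. I'll go lower in small steps and watch the force.

>>> jog_arm(series=[[[0,0,0],[0,0,0],0.087],[[0,0,0],[0,0,0],0.087],[[0,0.005,0],[0,0,0],0.087],[[0,0.005,0],[0,0,0],0.087],[[0,0.003,0],[0,0,0],0.087],[[0,0,0],[0,0,0],0.087]])

```text
time_s: 8.07
tcp_pos: [0.6111, 0.2002, 0.0732]
ee_rot: [[-0.791, -0.001, 0.612], [-0.612, -0.001, -0.791], [0.001, -1.0, -0.0]]
wrist_force: [-0.1, 0.2, -0.6]
gripper_width: 0.998
```

>>> jog_arm(series=[[[0,0.003,0],[0,0,0],0.087],[[0,0.002,0],[0,0,0],0.087],[[0,0,0],[0,0,0],0.087]])

```text
time_s: 8.45
tcp_pos: [0.6112, 0.2003, 0.0685]
ee_rot: [[-0.791, -0.0, 0.612], [-0.612, -0.0, -0.791], [0.0, -1.0, -0.0]]
wrist_force: [-0.5, -0.5, 0.4]
gripper_width: 1.0
```

>>> jog_arm(series=[[[0,0.003,0],[0,0,0],0.087],[[0,0.002,0],[0,0,0],0.087],[[0,0,0],[0,0,0],0.087]])

```text
time_s: 8.82
tcp_pos: [0.6112, 0.2003, 0.0635]
ee_rot: [[-0.791, -0.0, 0.612], [-0.612, -0.0, -0.791], [0.0, -1.0, -0.0]]
wrist_force: [-0.6, -0.2, -0.2]
gripper_width: 1.0
```

>>> jog_arm(series=[[[0,0.003,0],[0,0,0],0.087],[[0,0.002,0],[0,0,0],0.087],[[0,0,0],[0,0,0],0.087]])

```text
time_s: 9.2
tcp_pos: [0.6112, 0.2003, 0.0585]
ee_rot: [[-0.791, -0.0, 0.612], [-0.612, -0.0, -0.791], [0.001, -1.0, -0.0]]
wrist_force: [-0.7, 0.6, -0.1]
gripper_width: 0.995
```

>>> jog_arm(series=[[[0,0.003,0],[0,0,0],0.087],[[0,0.002,0],[0,0,0],0.087],[[0,0,0],[0,0,0],0.087]])

```text
time_s: 9.57
tcp_pos: [0.6112, 0.2003, 0.0534]
ee_rot: [[-0.791, -0.001, 0.612], [-0.612, -0.0, -0.791], [0.001, -1.0, -0.0]]
wrist_force: [0.4, 0.1, 0.1]
gripper_width: 1.0
```

>>> jog_arm(series=[[[0,0,0],[0,0,0],0.06],[[0,0,0],[0,0,0],0.05],[[0,0,0],[0,0,0],0.04],[[0,0,0],[0,0,0],0.03],[[0,0,0],[0,0,0],0.03],[[0,0,0],[0,0,0],0.03]])

```text
time_s: 10.32
tcp_pos: [0.6113, 0.2003, 0.0538]
ee_rot: [[-0.791, -0.0, 0.612], [-0.612, -0.0, -0.791], [0.0, -1.0, 0.0]]
wrist_force: [-0.8, 0.0, 0.1]
gripper_width: 0.608
```

The jaws closed to 53 mm with no force, so this is a proper body grip. Lifting.

>>> jog_arm(series=[[[0,-0.005,0],[0,0,0],0.03],[[0,-0.015,0],[0,0,0],0.03],[[0,-0.025,0],[0,0,0],0.03],[[0,-0.03,0],[0,0,0],0.03],[[0,-0.03,0],[0,0,0],0.03],[[0,-0.03,0],[0,0,0],0.03],[[0,-0.025,0],[0,0,0],0.03],[[0,-0.015,0],[0,0,0],0.03],[[0,0,0],[0,0,0],0.03]])

```text
time_s: 11.45
tcp_pos: [0.6118, 0.2006, 0.2302]
ee_rot: [[-0.791, 0.002, 0.612], [-0.612, 0.002, -0.791], [-0.003, -1.0, 0.0]]
wrist_force: [-0.0, 0.0, -2.2]
gripper_width: 0.608
```

Run:
```python
from ov import *
np.set_printoptions(precision=4,suppress=True)
s=sense();c=camera_info("wrist");print(s['tcp_pos'],s['wrist_force'],s['gripper_width'])
im=capture("wrist")[:,:,::-1].copy();cv2.imwrite("pics/w2.png",im)
for p,st in blobs(im,100,(330,0,640,160),800): print(p,st,wplane(c,*p,.1))
```

```text
[0.6118 0.2006 0.2302] [-0.0043  0.0444 -2.2463] 0.6075398950363343
[471.194   23.8875] [  62   53 2675] [ 0.5889 -0.049   0.1   ]
[432.4023  68.5097] [100  56 977] [0.5921 0.0284 0.1   ]
```

View pics/w2.png

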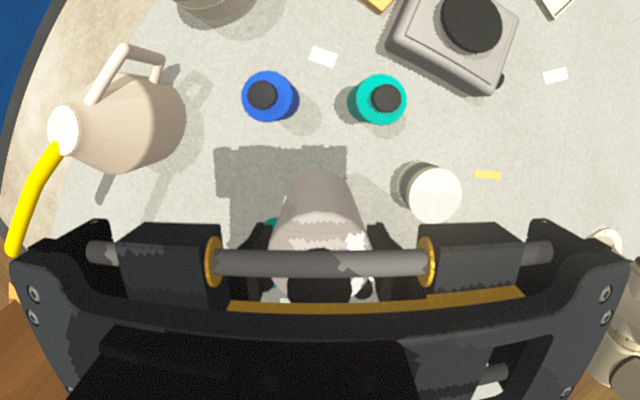

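The bottle is held (2.2 N of weight). In this picture the pad is at about (471,24). Moving over the pad.

>>> jog_arm(series=[[[0.01,0,0.011],[0,0,0],0.03],[[0.021,0,0.0225],[0,0,0],0.03],[[0.026,0,0.028],[0,0,0],0.03],[[0.03,0,0.033],[0,0,0],0.03],[[0.03,0,0.033],[0,0,0],0.03],[[0.026,0,0.028],[0,0,0],0.03],[[0.02,0,0.022],[0,0,0],0.03],[[0.011,0,0.012],[0,0,0],0.03],[[0,0,0],[0,0,0],0.03],[[0,0,0],[0,0,0],0.03]])

```text
time_s: 12.75
tcp_pos: [0.5896, -0.0554, 0.2284]
ee_rot: [[-0.791, -0.0, 0.612], [-0.612, 0.0, -0.791], [0.0, -1.0, -0.0]]
wrist_force: [1.0, 0.1, -1.9]
gripper_width: 0.612
```

Run:
```python
from ov import *
s=sense();p=s['tcp_pos'];print(p,s['ee_rot'],s['wrist_force'])
r=[(.590,-.056,.04,.1),(p[0],p[1],.027,p[2]-.0538)]
side("pics/p1.png",crop("wrist",220,60,440,280,2,r),crop("scene",263,160,343,240,5,r))
```

```text
[ 0.58957758 -0.05541842  0.22842375] [[-7.90863204e-01 -4.10826162e-04  6.11992830e-01]
 [-6.11992933e-01  1.93886349e-04 -7.90863207e-01]
 [ 2.06250241e-04 -9.99999897e-01 -4.04760287e-04]] [ 0.96571125  0.08984557 -1.94288658]
```

View pics/p1.png

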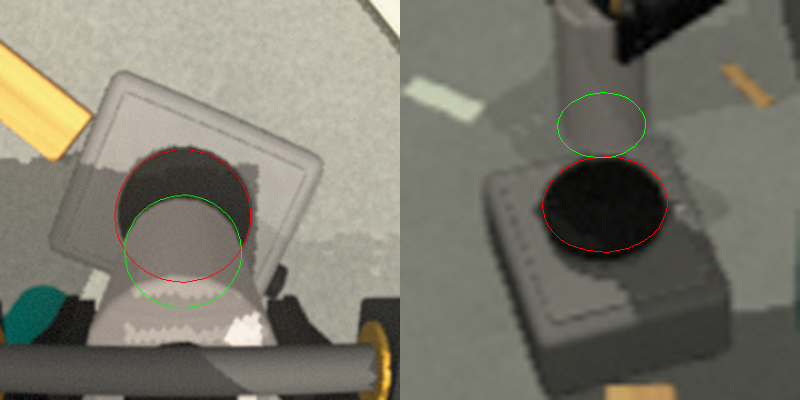

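Both rings match, with the bottle upright and centred over the pad. Descending.

>>> jog_arm(series=[[[0,0.012,0],[0,0,0],0.03],[[0,0.02,0],[0,0,0],0.03],[[0,0.02,0],[0,0,0],0.03],[[0,0.012,0],[0,0,0],0.03],[[0,0.006,0],[0,0,0],0.03],[[0,0,0],[0,0,0],0.03]])

```text
time_s: 13.6
tcp_pos: [0.5896, -0.0559, 0.1586]
ee_rot: [[-0.791, -0.0, 0.612], [-0.612, -0.0, -0.791], [0.0, -1.0, -0.0]]
wrist_force: [-0.4, -0.4, -1.7]
gripper_width: 0.608
```

>>> jog_arm(series=[[[0,0.003,0],[0,0,0],0.03],[[0,0.003,0],[0,0,0],0.03],[[0,0.003,0],[0,0,0],0.03],[[0,0.003,0],[0,0,0],0.03],[[0,0.002,0],[0,0,0],0.03],[[0,0,0],[0,0,0],0.03]])

```text
time_s: 14.35
tcp_pos: [0.5902, -0.0561, 0.1464]
ee_rot: [[-0.791, 0.002, 0.612], [-0.612, -0.001, -0.791], [-0.001, -1.0, 0.002]]
wrist_force: [-2.4, 0.8, 7.7]
gripper_width: 0.61
```

>>> jog_arm(series=[[[0,0.003,0],[0,0,0],0.03],[[0,0.002,0],[0,0,0],0.03],[[0,0,0],[0,0,0],0.03]])

```text
time_s: 14.72
tcp_pos: [0.5902, -0.0562, 0.142]
ee_rot: [[-0.791, 0.002, 0.612], [-0.612, -0.001, -0.791], [-0.001, -1.0, 0.002]]
wrist_force: [-2.8, 0.7, 8.8]
gripper_width: 0.608
```

>>> jog_arm(series=[[[0,0.002,0],[0,0,0],0.03],[[0,0,0],[0,0,0],0.03],[[0,0,0],[0,0,0],0.03]])

```text
time_s: 15.1
tcp_pos: [0.5904, -0.0564, 0.1416]
ee_rot: [[-0.791, 0.003, 0.612], [-0.612, -0.001, -0.791], [-0.002, -1.0, 0.003]]
wrist_force: [-4.8, 0.8, 14.8]
gripper_width: 0.61
```

The pad is at its stop: TCP travel stalled at 0.1416 while the force rose to 14.8 N. Holding there.

>>> jog_arm(series=[[[0,0.001,0],[0,0,0],0.03],[[0,0,0],[0,0,0],0.03],[[0,0,0],[0,0,0],0.03],[[0,0,0],[0,0,0],0.03],[[0,0,0],[0,0,0],0.03],[[0,0,0],[0,0,0],0.03],[[0,0,0],[0,0,0],0.03],[[0,0,0],[0,0,0],0.03],[[0,0,0],[0,0,0],0.03],[[0,0,0],[0,0,0],0.03]])

```text
time_s: 16.35
tcp_pos: [0.5905, -0.0565, 0.1416]
ee_rot: [[-0.79, 0.004, 0.613], [-0.613, -0.002, -0.79], [-0.002, -1.0, 0.004]]
wrist_force: [-6.1, 1.5, 19.1]
gripper_width: 0.612
```

>>> jog_arm(series=[[[0,0,0],[0,0,0],0.03],[[0,0,0],[0,0,0],0.03],[[0,0,0],[0,0,0],0.03],[[0,0,0],[0,0,0],0.03],[[0,0,0],[0,0,0],0.03],[[0,0,0],[0,0,0],0.03],[[0,0,0],[0,0,0],0.03],[[0,0,0],[0,0,0],0.03],[[0,0,0],[0,0,0],0.03],[[0,0,0],[0,0,0],0.03]])

```text
time_s: 17.6
tcp_pos: [0.5905, -0.0564, 0.1416]
ee_rot: [[-0.79, 0.004, 0.613], [-0.613, -0.002, -0.79], [-0.002, -1.0, 0.004]]
wrist_force: [-5.7, 2.2, 16.6]
gripper_width: 0.607
```

Run:
```python
from ov import *
s=sense();p=s['tcp_pos'];print(p,s['wrist_force'])
r=[(.590,-.056,.04,.088),(.590,-.056,.04,.1),(p[0],p[1],.027,.2)]
side("pics/p2.png",crop("wrist",220,60,440,280,2,r),crop("scene",263,160,343,240,5,r))
```

```text
[ 0.59052058 -0.05644478  0.14164667] [-5.66096332  2.2071779  16.60372831]
```

View pics/p2.png

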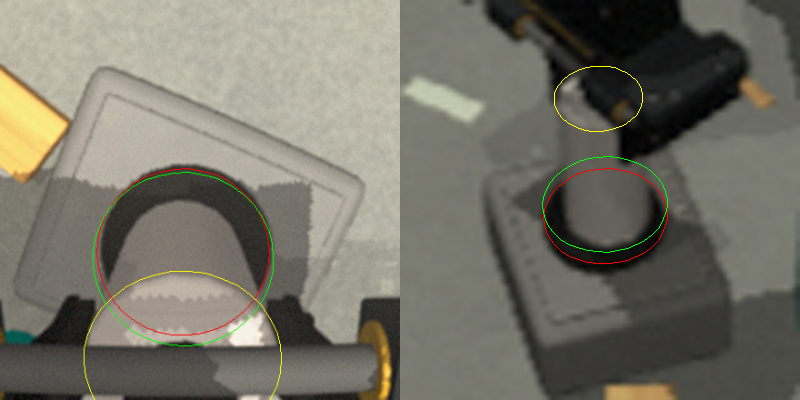

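The pad is down at the 88 mm ring, and the 17 to 19 N was held for over 2.5 s with the TCP steady. Lifting and moving over to the tray.

>>> jog_arm(series=[[[0,-0.006,0],[0,0,0],0.03],[[0,-0.01,0],[0,0,0],0.03],[[0,-0.015,0],[0,0,0],0.03],[[0,-0.02,0],[0,0,0],0.03],[[0,-0.015,0],[0,0,0],0.03],[[0,-0.008,0],[0,0,0],0.03],[[0,0,0],[0,0,0],0.03]])

```text
time_s: 18.58
tcp_pos: [0.5897, -0.0559, 0.2109]
ee_rot: [[-0.791, 0.0, 0.611], [-0.611, 0.0, -0.791], [-0.001, -1.0, 0.0]]
wrist_force: [-0.4, 0.5, -2.3]
gripper_width: 0.609
```

>>> jog_arm(series=[[[0.011,0,0.011],[0,0,0],0.03],[[0.021,0,0.0215],[0,0,0],0.03],[[0.027,0,0.0275],[0,0,0],0.03],[[0.03,0,0.0305],[0,0,0],0.03],[[0.03,0,0.0305],[0,0,0],0.03],[[0.027,0,0.0275],[0,0,0],0.03],[[0.02,0,0.0205],[0,0,0],0.03],[[0.011,0,0.011],[0,0,0],0.03],[[0,0,0],[0,0,0],0.03],[[0,0,0],[0,0,0],0.03]])

```text
time_s: 19.82
tcp_pos: [0.5596, -0.306, 0.2105]
ee_rot: [[-0.791, -0.0, 0.612], [-0.612, 0.0, -0.791], [0.0, -1.0, -0.001]]
wrist_force: [0.8, 0.2, -2.1]
gripper_width: 0.606
```

Run:
```python
from ov import *
s=sense();p=s['tcp_pos'];print(p,s['ee_rot'],s['wrist_force'])
r=[(.560,-.307,.027,.004),(p[0],p[1],.027,p[2]-.0538)]
side("pics/t1.png",crop("wrist",200,20,460,280,2,r),crop("scene",180,160,270,250,5,r))
```

```text
[ 0.55957394 -0.30596518  0.21053554] [[-7.90821871e-01 -4.06029196e-04  6.12046242e-01]
 [-6.12046375e-01  4.35994902e-04 -7.90821753e-01]
 [ 5.42476794e-05 -9.99999823e-01 -5.93303002e-04]] [ 0.81671375  0.2304154  -2.13225088]
```

View pics/t1.png

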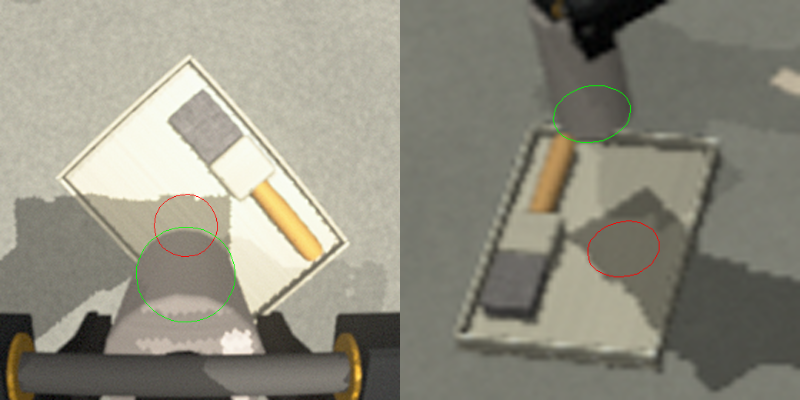

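The target ring sits in the clear part of the tray, well away from brush and wall. Setting down.

>>> jog_arm(series=[[[0,0.012,0],[0,0,0],0.03],[[0,0.022,0],[0,0,0],0.03],[[0,0.026,0],[0,0,0],0.03],[[0,0.026,0],[0,0,0],0.03],[[0,0.024,0],[0,0,0],0.03],[[0,0.018,0],[0,0,0],0.03],[[0,0.012,0],[0,0,0],0.03],[[0,0.007,0],[0,0,0],0.03],[[0,0.002,0],[0,0,0],0.03],[[0,0,0],[0,0,0],0.03]])

```text
time_s: 21.18
tcp_pos: [0.56, -0.3067, 0.0622]
ee_rot: [[-0.791, 0.001, 0.612], [-0.612, -0.0, -0.791], [-0.0, -1.0, 0.001]]
wrist_force: [0.6, 0.6, -2.1]
gripper_width: 0.611
```

>>> jog_arm(series=[[[0,0.001,0],[0,0,0],0.03],[[0,0.001,0],[0,0,0],0.03],[[0,0.001,0],[0,0,0],0.03],[[0,0.001,0],[0,0,0],0.03],[[0,0,0],[0,0,0],0.03]])

```text
time_s: 21.8
tcp_pos: [0.5597, -0.3067, 0.0578]
ee_rot: [[-0.791, 0.0, 0.612], [-0.612, -0.0, -0.791], [-0.0, -1.0, 0.0]]
wrist_force: [-0.1, -0.5, -1.6]
gripper_width: 0.602
```

>>> jog_arm(series=[[[0,0.001,0],[0,0,0],0.03],[[0,0,0],[0,0,0],0.03],[[0,0,0],[0,0,0],0.03]])

```text
time_s: 22.18
tcp_pos: [0.5598, -0.3069, 0.0577]
ee_rot: [[-0.791, 0.001, 0.612], [-0.612, -0.001, -0.791], [-0.0, -1.0, 0.001]]
wrist_force: [-1.3, 0.4, 5.6]
gripper_width: 0.61
```

The wrist force went to +5.6 N, so the bottle is standing on the tray floor. Releasing.

>>> jog_arm(series=[[[0,-0.001,0],[0,0,0],0.03],[[0,0,0],[0,0,0],0.058],[[0,0,0],[0,0,0],0.066],[[0,0,0],[0,0,0],0.076],[[0,0,0],[0,0,0],0.087],[[0,0,0],[0,0,0],0.087],[[0,0,0],[0,0,0],0.087],[[0,0,0],[0,0,0],0.087]])

```text
time_s: 23.18
tcp_pos: [0.5597, -0.3066, 0.0578]
ee_rot: [[-0.791, 0.0, 0.612], [-0.612, -0.0, -0.791], [-0.0, -1.0, 0.0]]
wrist_force: [0.2, 0.1, 0.5]
gripper_width: 0.999
```

>>> jog_arm(series=[[[0,-0.008,0],[0,0,0],0.087],[[0,-0.015,0],[0,0,0],0.087],[[0,-0.025,0],[0,0,0],0.087],[[0,-0.03,0],[0,0,0],0.087],[[0,-0.03,0],[0,0,0],0.087],[[0,-0.03,0],[0,0,0],0.087],[[0,-0.025,0],[0,0,0],0.087],[[0,-0.01,0],[0,0,0],0.087],[[0,0,0],[0,0,0],0.087]])

```text
time_s: 24.3
tcp_pos: [0.5598, -0.3066, 0.2316]
ee_rot: [[-0.791, 0.002, 0.612], [-0.612, -0.0, -0.791], [-0.001, -1.0, 0.001]]
wrist_force: [-0.4, 0.7, -0.7]
gripper_width: 1.0
```

Run:
```python
from ov import *
s=sense();p=s['tcp_pos'];print(p,s['wrist_force'],s['gripper_width'],s['time_s'])
r=[(.560,-.307,.027,.004),(.560,-.307,.027,.116),(.560,-.307,.014,.144)]
side("pics/t2.png",crop("wrist",180,20,460,300,2,r),crop("scene",180,140,280,240,5,r))
```

```text
[ 0.55978635 -0.30662755  0.23164294] [-0.37220744  0.74718359 -0.70863454] 0.9998271931596832 24.3
```

The viewer limit is reached, so I'll check by numbers: the bottle's cap position, and whether the other things moved since the first picture.

Run:
```python
from ov import *
np.set_printoptions(precision=4,suppress=True)
w=capture("wrist")[:,:,::-1].copy();s=capture("scene")[:,:,::-1].copy();c=camera_info("wrist")
e=wp(np.array([[.56,-.307,.142]]))[0].astype(int);print("expect",e)
for p,st in blobs(w,100,(e[0]-22,e[1]-22,e[0]+22,e[1]+18),150): print("wrist cap",p,st,wplane(c,*p,.142))
e=pix("scene",[.56,-.307,.134])[0];x,y=e.astype(int);print("expect",e)
for p,st in blobs(s,60,(x-12,y-9,x+12,y+9),15): print("scene cap",p,st)
s0=cv2.imread("pics/scene0.png")
for n,(a,b,d,f) in dict(bottles_tin_pad=(285,165,440,265),offcut=(300,235,325,298),wrench=(415,150,460,182),brush=(198,190,218,232)).items():
    D=cv2.absdiff(s,s0)[b:f,a:d].max(2);print(n,(D>60).sum(),D.size)
for p,st in blobs(s,45,(285,165,440,265),15): print("dark",p,st)
```

```text
expect [319 187]
wrist cap [319.1422 187.6865] [ 28  30 654] [ 0.5603 -0.307   0.142 ]
expect [223.5808 190.0421]
scene cap [224.3125 189.6562] [ 9 10 64]
bottles_tin_pad 195 15500
offcut 74 1575
wrench 0 1440
brush 8 840
dark [402.7708 174.75  ] [ 8  8 48]
dark [422.3684 190.2281] [ 8  9 57]
dark [303.1453 201.4165] [ 25  21 413]
dark [351.7463 197.4179] [ 9 10 67]
dark [377.5735 220.3824] [ 8 10 68]
```

Run:
```python
from h import *
s0=cv2.imread("pics/scene0.png");s=capture("scene")[:,:,::-1].copy()
for i in(s0,s):
    h=cv2.cvtColor(i,cv2.COLOR_BGR2HSV)[225:305,290:335]
    m=((h[...,0]<25)&(h[...,1]>90)).astype(np.uint8);M=cv2.moments(m,True);print("offcut",M['m00'],M['m10']/M['m00'],M['m01']/M['m00'])
print(finish_job())
```

```text
offcut 871.0 21.070034443168772 40.917336394948336
offcut 870.0 21.06206896551724 40.95632183908046
the job is handed in; nothing more can be done
None
```

The job is done and handed in at about 24.5 s of the 58 s allowed, but I can't see the verdict. The tall aluminium bottle was pressed on the pad, then stood upright in the clear part of the tray and released.

- **Grasp:** The first try closed on the shoulder and neck, with about 17 N on the wrist. The finger tips sit about 33 mm higher than the reported TCP suggests. I let go with the bottle still upright and went about 33 mm lower. The second try gripped the body at 53 mm.
- **Press:** The bottle went down on the middle of the pad until the TCP stopped moving. It was held for over 2.5 s at about 15 to 19 N on the wrist. The bottle did not slip in the grip: the pad's stop height matched to within 1 mm.
- **Placing:** I lowered it in 1 mm steps until the wrist force reached +5.6 N, then opened the gripper and rose clear.

**Last checks:**
- **Bottle:** The cap measured at (0.560, -0.307), within 1 mm of the aim in the wrist view and 1 pixel in the scene view, so it is standing upright. The gripper is well above it, touching nothing.
- **Other things:** The short bottle, look-alikes and offcut stayed within a fraction of a pixel of the first picture, and the wrench area is unchanged. The tin and brush were compared only by picture difference. A few differing pixels there and around the offcut look like the arm's changed shadow.
- **Not seen:** The last picture could not be viewed because the limit of 12 was reached, so these final checks are numbers only.

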